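# Weigh a reagent jar on the sprung balance

### The arm

A 6-joint arm with a two-finger parallel gripper is mounted at the origin on the work surface. World frame = base frame: x ahead of the robot, y to its left, z up, the work surface at z = 0. Lengths are in mm, angles in rad, forces in N, time in s.
With the tool pointing down it reaches from about 400 to 925 mm from the base axis. Payload 12.5 kg.
Tool frame: the origin (TCP) lies midway between the tips of the shut fingers; the grasp point (between the pads) lies 19 mm behind it; z points along the fingers, y is the line along which they close (so a half turn about z gives the same grasp; the last joint's range is limited). The gripper opens to 95 mm and grips with 3 to 60 N. Pads are 20 mm wide; open, the fingers measure 119 mm over their backs; the gripper's body (75 mm by 180 mm) begins 59 mm behind the grasp point.
Start: joints at [1.19, 0.491, 1.559, -0, 1.092, -0.106], TCP at [169.579, 601.573, 214.661] pointing down, gripper open.
Joint ranges: [-3.1, 3.1], [-0.84, 2.19], [0.05, 2.79], [-1.13, 4.28], [0.06, 2.93], [-2.69, 2.69]. Speed limits (rad/s): [2.22, 2.22, 2.79, 3.14, 3.14, 3.14].

### API

Orientations are given as [roll, pitch, yaw] about the fixed x, y, z axes, in that order (R = Rz(yaw) Ry(pitch) Rx(roll)).
In Python, from cell import state, read_camera, job_done gives the robot as it stands.
- The arm moves only by the tool carry_out, never from a script. Its argument "moves" is a list of rows, each an object with "slide": the shift along the tool's x, y, z as a fraction of full scale, a list of three; "spin": the turn about the tool's z as a fraction of full scale. A call has 1 to 12 rows; each row shifts and turns the commanded pose from where the row before left it, along the tool's axes as they then stand; what a row does not reach is not made up. Full scale, the value 1, is 0.4 m for a shift and 30 degrees for a turn. A row lasts 1/12 s, in which the tool goes at most 41.7 mm and 7.16 degrees, less where a joint would pass 70% of its speed; a pose out of reach is approached as far as the arm can. A call with a number of a shift or a turn outside -1 to 1 is refused whole. A call with a gripper value outside its range is refused whole. "hand" is the closure, from 0 (fully open) to 1 (shut), set as the call begins (left out, the last holds). The fingers move at their own pace and stop on an object; the grip force is fixed at half the most. Time passes only in rows, so rows that do not move let the fingers close. It gives the time, the measured TCP pose, the force, the opening and the grip force at its end, in the units of the state.
- state(): the state, without advancing time (a new reading comes with each control period).
- read_camera(name): name is "scene" or "top"; returns a dict with "color" (384x512x3 uint8, red, green, blue), "K" (3x3 intrinsics, pixels), "R" (3x3) and "t" (3): a world point X has camera coordinates R X + t. Camera axes: x right, y down, z forward; pixel columns grow to the right and rows downward; lengths in mm; the calibration is good to about 2 mm. A picture is of the moment at which its call begins. There is no depth.
- job_done(): hands the job in; it is judged then, once.
The state is a dict: "t": time; "joints": joint angles; "qvel": joint speeds; "tau": joint torques, N m; "eef_pos": TCP position; "tcp_rot": TCP orientation; "ft_force": force on the tool from outside, world axes, zero at the start; "moment": the same for the moment, N m; "opening": opening from 0.0 (shut) to 1.0 (fully open); "grip_force": force on a finger pad.
Only numpy, scipy, OpenCV 4.12 (cv2) and the standard library are available. Lean on these libraries where they do the work, as an engineer would, in place of code of your own. Each camera call takes 0.05 s, during which the arm holds its last target. There are 200 camera calls.

### The job

Take the wide capped amber jar out of its inclined cradle and stand it upright in the middle of the balance's sprung pan. Its fill is unknown: keep hold of it and slowly follow the pan down until the pan carries its whole weight, and only then let go, so that the pan never jolts, springs or hits its lower stop. Leave the other things on the bench where they are.

Things in the scene. Friction and masses are not known exactly. Their poses are not given: they have to be found in the camera images.
- jar: The jar to weigh: straight-sided amber glass with paper band and black screw cap of the same diameter; 54 mm diameter, 110 mm tall in all (the cap is the top 22 mm). Origin: centre of its flat underside; z runs up along the jar to the cap. It starts leaning 35 degrees from vertical in the cradle. Its fill, hence its mass, is unknown: 0.25 to 0.85 kg.
- cradle: Fixed inclined cradle: grey base 120 x 100 mm, with an aluminium V trough round the lower 60 mm of the jar; the jar's upper 50 mm stand free. Origin: centre of the base's underside, z up. The cap leans to the cradle's -x side: the jar is drawn out along its own axis. Jar's underside centre at x 12, y 0, z 36 mm here. Trough's highest point under 90 mm above the bench.
- balance: Fixed bench balance with grey housing 190 x 180 mm, top 53 mm above the bench, display on its -x face, and a flat index column (10 x 30 mm, top 143 mm above the bench) 86 mm from the pan's centre on the +x side. Origin: under the pan's axis, on the bench; z up.
- pan_top (a point): Centre of the upper face of the balance's pan, a flat round steel plate 120 mm in diameter with a thin engraved circle of 60 mm; unloaded it stands 130 mm above the bench. It moves with the pan.
- pan (a joint): How far the pan is pressed down, m: 0 unloaded (upper stop), 0.06 at the lower stop. Preloaded spring: moves from 0.8 N, then 1 mm per 0.15 N (a resting jar sinks it 11 to 51 mm). Lightly damped: let go before it carries the jar and it drops; let go when pressed too far and it springs up. Pan speed above 0.05 m/s is a jolt.
- dropper_bottle: Bystander: small amber dropper bottle, 32 mm diameter, 87 mm tall, origin at the centre of its underside.
- check_weight: Bystander: steel knob weight, 38 mm diameter, 52 mm tall, origin at the centre of its underside.
- beaker: Bystander: small open glass beaker, 52 mm diameter, 60 mm tall, origin at the centre of its underside.
There are look-alikes about, which are no part of the job. Of the things that look like the cradle, the smallest one is meant. Leave any purple or turquoise look-alike of the jar alone.

How it is judged (in metres and radians):
On the way, in this order (a step that is already met when the one before it is completed fails the run):
1. the jar is out of its cradle and held upright (contact force between jar and cradle below 0.05 N and angle between jar's own z axis and vertical below 0.1 rad and contact force between the fingers and jar above 1 N), for 0.1 s.
2. the jar, still held, presses the pan down (value of joint pan above 0.004 m and contact force between jar and balance above 0.8 N and contact force between the fingers and jar above 0.3 N), for 0.1 s.
At the end, for the whole second after the job is handed in: The jar stands upright (within 3 degrees) on the pan, its centre within 8 mm of the pan's centre, released, with the pan sunk under it and both at rest (horizontal distance between jar and pan_top below 0.008 m and z of jar in the frame of pan_top between -0.004 and 0.004 m and angle between jar's own z axis and vertical below 0.05 rad and value of joint pan between 0.006 and 0.057 m and velocity of joint pan between -0.01 and 0.01 m/s and linear speed of jar below 0.01 m/s); the robot touches nothing.
It fails at once if the pan is jolted downwards (faster than 0.05 m/s) (velocity of joint pan above 0.05 m/s).
It fails at once if the pan springs up (faster than 0.05 m/s) (velocity of joint pan below -0.05 m/s).
It fails at once if the pan is pressed to its lower stop (value of joint pan above 0.0585 m).
It fails at once if a bystander (dropper bottle, knob weight or beaker) is moved more than 15 mm (distance of any of dropper_bottle, check_weight, beaker from where it was at the start of the episode above 0.015 m).
It also fails if it takes over 46 s, if anything falls off the work surface, if the arm or the gripper's body presses on something with over 40 N, if the wrist force passes 120 N, or if a joint passes its speed limit or range.

## Working session

There is one attempt and no reset: what is moved stays moved. The work goes in short steps, Python scripts to look and compute and a tool call to move; the robot and the scene stay as the last step left them, time stands still between calls to the robot, and variables do not carry over. Pictures are saved under pics/ and viewed, at most 10 in all, crops included, and the job is handed in when it is done.

Besides the shell and the picture viewer there is one more tool, called after ">>>" in YAML: its name, and indented under it one key for each argument. carry_out: Moves the arm, as the interface text tells. Shift numbers are shares of 0.4 m and turn numbers shares of 30 degrees, none past 1 either way. Its arguments: {"type":"object","properties":{"moves":{"type":"array"},"hand":{"type":"number"}},"required":["moves"]}

```bash
mkdir -p pics; ls; python3 - <<'E'
from cell import *
import cv2
s=state();print(s)
for n in("scene","top"):
    c=read_camera(n);cv2.imwrite(f"pics/{n}0.png",c["color"][:,:,::-1]);print(n,c["K"],c["R"],c["t"])
E
```

```text
pics
{'t': 0.0, 'joints': array([ 1.19043782e+00,  4.91587503e-01,  1.55948100e+00, -1.68499794e-05,
        1.09171536e+00, -1.05629007e-01]), 'qvel': array([-0.00059084,  0.00104768, -0.00274356,  0.00125979, -0.00130977,
       -0.00152586]), 'tau': array([-2.12748942e-03, -6.12645507e+01, -2.58165282e+01,  6.91944198e-02,
        4.84308321e-02, -1.26121913e-04]), 'eef_pos': array([169.45513573, 601.31542399, 214.03353197]), 'tcp_rot': array([-3.14040651e+00, -1.10732214e-04,  2.86687086e+00]), 'ft_force': array([ 0.29738088,  0.35117019, -0.51529912]), 'moment': array([-0.00775916,  0.02541161, -0.00211569]), 'grip_force': 0.0, 'opening': 1.0024841449212432}
scene [[447.54698514   0.         261.90593465]
 [  0.         447.54698514 191.94179237]
 [  0.           0.           1.        ]] [[ 0.36536716  0.93082443 -0.00852713]
 [ 0.64064597 -0.25809109 -0.72316093]
 [-0.67533664  0.25875639 -0.69062693]] [-141.96436822 -319.30874822 1453.92057644]
top [[386.70391056   0.         259.61429205]
 [  0.         386.70391056 186.85229394]
 [  0.           0.           1.        ]] [[-0.02488468 -0.99968914 -0.00154086]
 [-0.98951186  0.02485068 -0.14229798]
 [ 0.14229204 -0.00201634 -0.98982267]] [ -69.29685936  575.6527063  1164.70965746]
```

View pics/scene0.png

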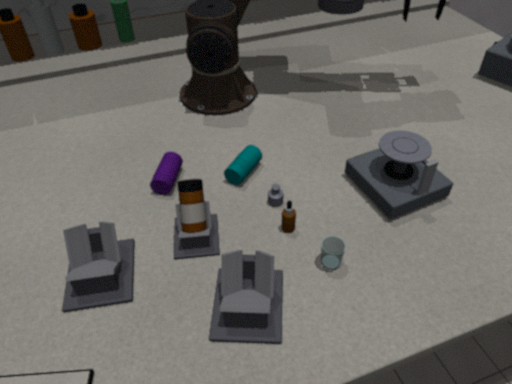

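View pics/top0.png

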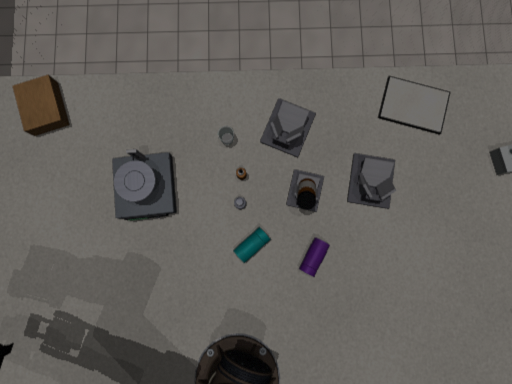

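```bash
python3 - <<'E'
import cv2,numpy as np
s=cv2.imread("pics/scene0.png");t=cv2.imread("pics/top0.png")
f=lambda im,x,y,w,h:cv2.resize(im[y:y+h,x:x+w],(400,300),interpolation=cv2.INTER_CUBIC)
m=np.vstack([np.hstack([f(s,150,170,120,90),f(s,340,120,120,90)]),np.hstack([f(t,260,155,80,60),f(t,95,140,100,75)])])
cv2.imwrite("pics/m.png",m)
E
```

```text
(no output)
```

View pics/m.png

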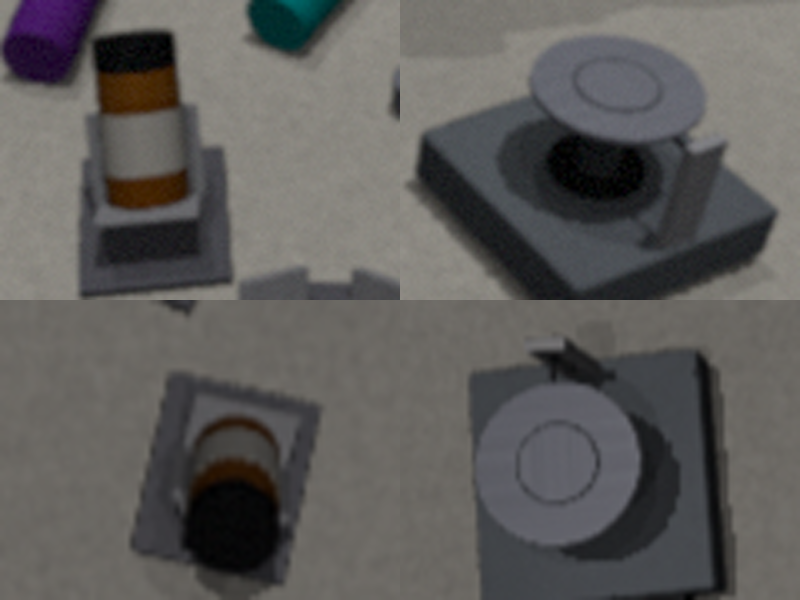

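```bash
cat > h.py <<'E'
import numpy as np
from cell import *
C={n:read_camera(n) for n in("scene","top")}
def ray(n,u,v):
    c=C[n];d=c["R"].T@np.linalg.solve(c["K"],[u,v,1.]);return -c["R"].T@c["t"],d/np.linalg.norm(d)
def plane(n,u,v,z):
    o,d=ray(n,u,v);return o+d*(z-o[2])/d[2]
def tri(a,b):
    (o,d),(p,e)=ray("scene",*a),ray("top",*b)
    s=np.linalg.lstsq(np.c_[d,-e],p-o,rcond=None)[0];return (o+d*s[0]+p+e*s[1])/2,np.linalg.norm(o+d*s[0]-p-e*s[1])
E
python3 - <<'E'
from h import *
np.set_printoptions(precision=1,suppress=True)
un=lambda x,y,x0,y0,s:((x+.5)/s-.5+x0,(y+.5)/s-.5+y0)
for z in(8,12):
    P=[plane("top",*un(x,y-300,260,155,5),z) for x,y in[(172,375),(320,405),(285,582),(135,548)]]
    P=np.array(P)[:,:2];print(P.mean(0),np.linalg.norm(np.diff(P,axis=0),axis=1))
    a=P[0]+P[1]-P[2]-P[3];b=P[3]+P[0]-P[1]-P[2];print("yaw",np.arctan2(a[1],a[0]),np.arctan2(-b[0],b[1]))
print("captop",tri(un(135,38,150,170,10/3),un(233,525-300,260,155,5)))
pt=un(157,163,95,140,4);ps=un(217,85,340,120,10/3)
print("pan",tri(ps,pt),plane("top",*pt,130),plane("scene",*ps,130))
E
```

```text
[ 564.7 -229.3] [ 97.  116.7  97.5]
yaw -0.24207913664431793 -0.23914545154045602
[ 564.2 -228.9] [ 96.7 116.3  97.2]
yaw -0.24207913664431818 -0.23914545154045563
captop (array([ 520.8, -216. ,  129.1]), np.float64(0.7943462218673788))
pan (array([588.7, 279.2, 130.6]), np.float64(0.957192876414865)) [589.  279.9 130. ] [588.  279.2 130. ]
```

>>> carry_out:
  hand: 0
  moves:
    - {"slide": [0, 0, 0], "spin": -0.063}
    - {"slide": [-0.08, -0.055, 0], "spin": 0}
    - {"slide": [-0.08, -0.055, 0], "spin": 0}
    - {"slide": [-0.08, -0.055, 0], "spin": 0}
    - {"slide": [-0.08, -0.055, 0], "spin": 0}
    - {"slide": [-0.08, -0.055, 0], "spin": 0}
    - {"slide": [-0.08, -0.055, 0], "spin": 0}
    - {"slide": [-0.08, -0.055, 0], "spin": 0}
    - {"slide": [-0.08, -0.055, 0], "spin": 0}
    - {"slide": [-0.08, -0.055, 0], "spin": 0}
    - {"slide": [-0.08, -0.055, 0], "spin": 0}
    - {"slide": [-0.08, -0.055, 0], "spin": 0}

```text
t: 1.2
eef_pos: [454.3, 280.7, 214.7]
tcp_rot: [3.141, 0.0, 2.9]
ft_force: [0.7, 0.6, -0.1]
opening: 1.003
grip_force: 0.0
```

>>> carry_out:
  moves:
    - {"slide": [-0.037, -0.092, 0], "spin": 0}
    - {"slide": [-0.037, -0.092, 0], "spin": 0}
    - {"slide": [-0.037, -0.092, 0], "spin": 0}
    - {"slide": [-0.037, -0.092, 0], "spin": 0}
    - {"slide": [-0.037, -0.092, 0], "spin": 0}
    - {"slide": [-0.037, -0.092, 0], "spin": 0}
    - {"slide": [-0.037, -0.092, 0], "spin": 0}
    - {"slide": [-0.037, -0.092, 0], "spin": 0}
    - {"slide": [-0.037, -0.092, 0], "spin": 0}
    - {"slide": [-0.037, -0.092, 0], "spin": 0}
    - {"slide": [-0.037, -0.092, 0], "spin": 0}
    - {"slide": [-0.037, -0.092, 0], "spin": 0}

```text
t: 2.2
eef_pos: [519.9, -191.1, 214.6]
tcp_rot: [3.141, 0.0, 2.9]
ft_force: [0.6, 0.2, 0.1]
opening: 0.998
grip_force: 0.0
```

```bash
cat >> h.py <<'E'
def to(x,y,z,yaw=None):
    s=state();p=s["eef_pos"];w=s["tcp_rot"][2];d=np.array([x,y,z])-p
    c,n=np.cos(w),np.sin(w);m=np.array([c*d[0]+n*d[1],n*d[0]-c*d[1],-d[2]])
    print("pos",p.round(1),"yaw",round(w,4),"frac",(m/400).round(4),"len",np.linalg.norm(m).round(1))
E
python3 -c "
from h import *
to(527,-219,93)"
```

```text
pos [ 520.5 -193.7  214.2] yaw 2.8955 frac [-0.0312 -0.0573  0.303 ] len 124.0
```

>>> carry_out:
  moves:
    - {"slide": [-0.03, -0.057, 0], "spin": 0}
    - {"slide": [0, 0, 0.06], "spin": 0}
    - {"slide": [0, 0, 0.06], "spin": 0}
    - {"slide": [0, 0, 0.06], "spin": 0}
    - {"slide": [0, 0, 0.06], "spin": 0}
    - {"slide": [0, 0, 0.04], "spin": 0}
    - {"slide": [0, 0, 0.023], "spin": 0}
    - {"slide": [0, 0, 0], "spin": 0}
    - {"slide": [0, 0, 0], "spin": 0}

```text
t: 3.05
eef_pos: [526.4, -213.7, 93.7]
tcp_rot: [3.141, -0.0, 2.9]
ft_force: [-0.0, -0.4, 0.0]
opening: 0.999
grip_force: 0.0
```

```bash
python3 - <<'E'
from h import *
import cv2
to(527,-219,93)
f=lambda im,x,y,w,h:cv2.resize(im[y:y+h,x:x+w,::-1],(400,300),interpolation=cv2.INTER_CUBIC)
cv2.imwrite("pics/g.png",np.hstack([f(C["scene"]["color"],150,150,120,90),f(C["top"]["color"],260,155,80,60)]))
E
```

```text
pos [ 526.8 -214.    94.5] yaw 2.9 frac [-0.0035 -0.0119  0.0038] len 5.2
```

View pics/g.png

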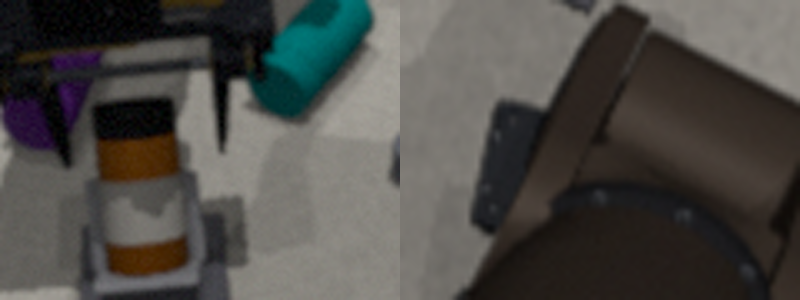

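>>> carry_out:
  moves:
    - {"slide": [-0.002, -0.011, 0.002], "spin": 0}
    - {"slide": [0, 0, 0], "spin": 0}
    - {"slide": [0, 0, 0], "spin": 0}

```text
t: 3.4
eef_pos: [526.1, -218.8, 93.2]
tcp_rot: [-3.141, 0.001, 2.899]
ft_force: [-0.1, 0.6, 0.2]
opening: 1.005
grip_force: 0.0
```

>>> carry_out:
  hand: 1
  moves:
    - {"slide": [0, 0, 0], "spin": 0}
    - {"slide": [0, 0, 0], "spin": 0}
    - {"slide": [0, 0, 0], "spin": 0}
    - {"slide": [0, 0, 0], "spin": 0}
    - {"slide": [0, 0, 0], "spin": 0}
    - {"slide": [0, 0, 0], "spin": 0}
    - {"slide": [0, 0, 0], "spin": 0}
    - {"slide": [0, 0, 0], "spin": 0}

```text
t: 4.07
eef_pos: [526.0, -218.2, 92.6]
tcp_rot: [3.141, -0.0, 2.9]
ft_force: [0.2, 2.1, 1.4]
opening: 0.564
grip_force: 30.0
```

>>> carry_out:
  moves:
    - {"slide": [0.006, 0, -0.008], "spin": 0}
    - {"slide": [0.0115, 0, -0.0164], "spin": 0}
    - {"slide": [0.0115, 0, -0.0164], "spin": 0}
    - {"slide": [0.0115, 0, -0.0164], "spin": 0}
    - {"slide": [0.0115, 0, -0.0164], "spin": 0}
    - {"slide": [0.0115, 0, -0.0164], "spin": 0}
    - {"slide": [0.0115, 0, -0.0164], "spin": 0}
    - {"slide": [0.0115, 0, -0.0164], "spin": 0}
    - {"slide": [0.0115, 0, -0.0164], "spin": 0}
    - {"slide": [0.0115, 0, -0.0164], "spin": 0}
    - {"slide": [0.0115, 0, -0.0164], "spin": 0}
    - {"slide": [0.0115, 0, -0.0164], "spin": 0}

```text
t: 5.07
eef_pos: [473.8, -205.7, 168.6]
tcp_rot: [3.142, -0.0, 2.9]
ft_force: [0.2, 0.1, -3.1]
opening: 0.564
grip_force: 30.0
```

>>> carry_out:
  moves:
    - {"slide": [0, 0, -0.03], "spin": 0}
    - {"slide": [0, 0, -0.03], "spin": 0}
    - {"slide": [0, 0, 0], "spin": 0}
    - {"slide": [0, 0, 0], "spin": 0}

```text
t: 5.4
eef_pos: [474.4, -205.8, 192.3]
tcp_rot: [-3.141, 0.001, 2.9]
ft_force: [0.0, 0.1, -3.0]
opening: 0.566
grip_force: 30.0
```

```bash
python3 - <<'E'
from h import *
import cv2
s=state();print(s["ft_force"],s["moment"],s["eef_pos"])
cv2.imwrite("pics/l.png",cv2.resize(C["scene"]["color"][60:240,120:300,::-1],(540,540),interpolation=cv2.INTER_CUBIC))
E
```

```text
[ 0.28746743  0.23005319 -3.05753775] [0.02520232 0.10524357 0.03715001] [ 474.14576438 -205.57923918  191.42849907]
```

View pics/l.png

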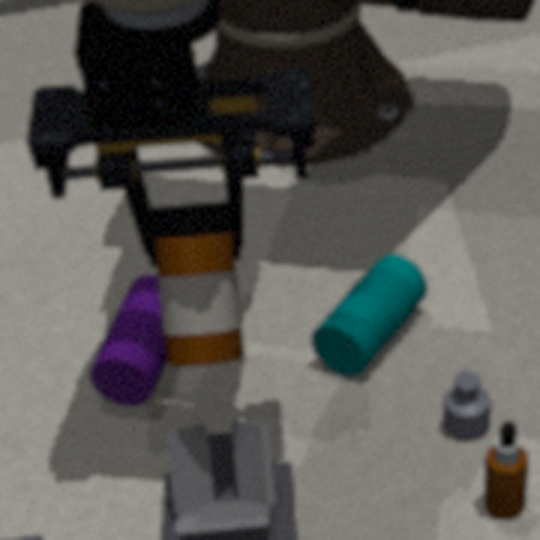

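```bash
python3 - <<'E'
from h import *
np.set_printoptions(precision=1,suppress=True)
P=np.array([plane("top",u,v,53) for u,v in[(113,158),(171,153),(175,214),(116,219)]]);print(P,P.mean(0))
to(420,270,192)
to(380,-42,0)
E
```

```text
[[674.5 371.8  53. ]
 [685.9 190.8  53. ]
 [494.7 177.1  53. ]
 [483.9 357.1  53. ]] [584.8 274.2  53. ]
pos [ 474.2 -205.6  191.3] yaw 2.8998 frac [ 0.4  1.1 -0. ] len 478.7
pos [ 474.2 -205.6  191.3] yaw 2.8998 frac [0.3 0.3 0.5] len 268.8
```

>>> carry_out:
  moves:
    - {"slide": [0, 0.09, -0.01], "spin": -0.1}
    - {"slide": [0, 0.09, -0.01], "spin": -0.1}
    - {"slide": [0, 0.09, -0.01], "spin": -0.1}
    - {"slide": [0, 0.09, 0], "spin": -0.1}
    - {"slide": [0, 0.09, 0], "spin": -0.1}
    - {"slide": [0, 0.09, 0], "spin": -0.05}

```text
t: 6.1
eef_pos: [498.2, 9.7, 203.5]
tcp_rot: [3.141, -0.001, -3.093]
ft_force: [0.7, 0.3, -2.6]
opening: 0.568
grip_force: 30.0
```

```bash
python3 -c "
from h import *
to(398,262,200)"
```

```text
pos [497.7  12.1 203.5] yaw -3.0902 frac [0.2167 0.6367 0.0087] len 269.1
```

>>> carry_out:
  moves:
    - {"slide": [0.03, 0.08, 0], "spin": 0}
    - {"slide": [0.03, 0.08, 0], "spin": 0}
    - {"slide": [0.03, 0.08, 0], "spin": 0}
    - {"slide": [0.03, 0.08, 0], "spin": 0}
    - {"slide": [0.03, 0.08, 0], "spin": 0}
    - {"slide": [0.03, 0.08, 0], "spin": 0}
    - {"slide": [0.03, 0.08, 0], "spin": 0}
    - {"slide": [0.007, 0.07, 0], "spin": 0}
    - {"slide": [0, 0, 0.05], "spin": 0}
    - {"slide": [0, 0, 0.07], "spin": 0}
    - {"slide": [0, 0, 0.07], "spin": 0}
    - {"slide": [0, 0, 0.05], "spin": 0}

```text
t: 7.2
eef_pos: [399.5, 255.4, 105.8]
tcp_rot: [-3.141, -0.002, -3.095]
ft_force: [0.4, 0.1, -2.3]
opening: 0.561
grip_force: 30.0
```

>>> carry_out:
  moves:
    - {"slide": [0, 0, 0.02], "spin": 0}
    - {"slide": [0, 0, 0.02], "spin": 0}
    - {"slide": [0, 0, 0], "spin": 0}
    - {"slide": [0, 0, 0], "spin": 0}

```text
t: 7.53
eef_pos: [400.4, 255.8, 92.4]
tcp_rot: [3.141, 0.0, -3.096]
ft_force: [0.0, 0.6, -2.5]
opening: 0.563
grip_force: 30.0
```

>>> carry_out:
  moves:
    - {"slide": [0, 0, 0.01], "spin": 0}
    - {"slide": [0, 0, 0.01], "spin": 0}
    - {"slide": [-0.01, 0, 0], "spin": 0}
    - {"slide": [-0.01, 0, 0], "spin": 0}
    - {"slide": [-0.01, 0, 0], "spin": 0}
    - {"slide": [-0.01, 0, 0], "spin": 0}
    - {"slide": [-0.01, 0, 0], "spin": 0}
    - {"slide": [-0.01, 0, 0], "spin": 0}

```text
t: 8.2
eef_pos: [421.7, 256.2, 83.7]
tcp_rot: [-3.14, -0.006, -3.096]
ft_force: [-10.5, -2.0, 2.3]
opening: 0.566
grip_force: 30.0
```

>>> carry_out:
  moves:
    - {"slide": [-0.01, 0, 0], "spin": 0}
    - {"slide": [-0.01, 0, 0], "spin": 0}
    - {"slide": [-0.01, 0, 0], "spin": 0}

```text
t: 8.45
eef_pos: [434.9, 257.0, 83.9]
tcp_rot: [-3.141, -0.003, -3.096]
ft_force: [-5.6, -0.1, -0.2]
opening: 0.561
grip_force: 30.0
```

>>> carry_out:
  moves:
    - {"slide": [-0.01, 0, 0], "spin": 0}
    - {"slide": [-0.01, 0, 0], "spin": 0}
    - {"slide": [-0.01, 0, 0], "spin": 0}

```text
t: 8.7
eef_pos: [447.3, 257.7, 83.9]
tcp_rot: [-3.141, -0.003, -3.096]
ft_force: [-4.8, -1.1, -0.7]
opening: 0.567
grip_force: 30.0
```

```bash
python3 - <<'E'
from h import *
import cv2
s=state();print(s["ft_force"],s["moment"],s["eef_pos"])
cv2.imwrite("pics/p.png",cv2.resize(C["scene"]["color"][60:220,290:470,::-1],(720,600)[:1]+(600,),interpolation=cv2.INTER_CUBIC))
E
```

```text
[-2.1222438   0.22053773 -4.2649169 ] [-0.0663944   0.52279124 -0.05687923] [448.00084942 257.83104996  83.83372657]
```

View pics/p.png

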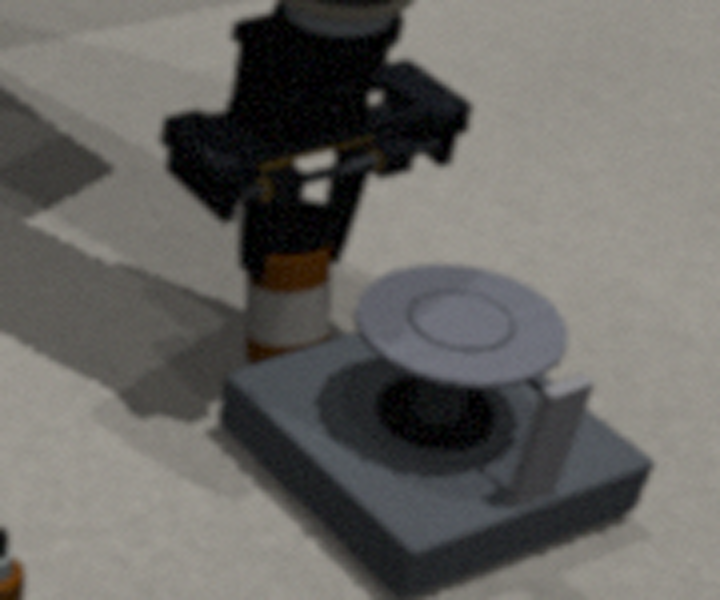

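>>> carry_out:
  moves:
    - {"slide": [-0.01, 0, 0], "spin": 0}
    - {"slide": [-0.01, 0, 0], "spin": 0}
    - {"slide": [0, 0, 0], "spin": 0}

```text
t: 9.05
eef_pos: [456.6, 258.4, 84.0]
tcp_rot: [3.141, 0.0, -3.095]
ft_force: [-2.7, -0.7, -3.3]
opening: 0.564
grip_force: 30.0
```

>>> carry_out:
  moves:
    - {"slide": [-0.01, 0, 0], "spin": 0}
    - {"slide": [0, 0, 0], "spin": 0}

```text
t: 9.22
eef_pos: [460.6, 258.6, 84.0]
tcp_rot: [3.141, 0.0, -3.095]
ft_force: [-1.7, -0.4, -4.7]
opening: 0.566
grip_force: 30.0
```

>>> carry_out:
  moves:
    - {"slide": [0.01, 0, 0], "spin": 0}
    - {"slide": [0.01, 0, 0], "spin": 0}
    - {"slide": [0, 0, 0.01], "spin": 0}
    - {"slide": [0, 0, 0.01], "spin": 0}
    - {"slide": [0, 0, 0], "spin": 0}
    - {"slide": [0, 0, 0], "spin": 0}

```text
t: 9.72
eef_pos: [452.0, 258.2, 75.7]
tcp_rot: [-3.142, -0.0, -3.095]
ft_force: [0.4, -0.1, -3.0]
opening: 0.561
grip_force: 30.0
```

>>> carry_out:
  moves:
    - {"slide": [0, 0, 0.005], "spin": 0}
    - {"slide": [0, 0, 0], "spin": 0}

```text
t: 9.88
eef_pos: [452.3, 258.3, 74.0]
tcp_rot: [3.141, 0.001, -3.095]
ft_force: [-0.3, 0.1, -1.8]
opening: 0.562
grip_force: 30.0
```

>>> carry_out:
  moves:
    - {"slide": [0, 0, 0.004], "spin": 0}
    - {"slide": [0, 0, 0], "spin": 0}

```text
t: 10.05
eef_pos: [453.2, 258.5, 73.5]
tcp_rot: [3.141, 0.003, -3.095]
ft_force: [0.8, -1.0, 10.6]
opening: 0.563
grip_force: 30.0
```

>>> carry_out:
  moves:
    - {"slide": [0, 0, 0.003], "spin": 0}
    - {"slide": [0, 0, 0], "spin": 0}

```text
t: 10.22
eef_pos: [454.1, 258.6, 73.2]
tcp_rot: [3.14, 0.005, -3.095]
ft_force: [2.8, -1.9, 19.0]
opening: 0.565
grip_force: 30.0
```

>>> carry_out:
  moves:
    - {"slide": [0, 0, -0.005], "spin": 0}
    - {"slide": [0, 0, 0], "spin": 0}

```text
t: 10.38
eef_pos: [452.1, 258.2, 73.6]
tcp_rot: [3.141, 0.001, -3.095]
ft_force: [-0.4, 0.4, -2.5]
opening: 0.564
grip_force: 30.0
```

>>> carry_out:
  hand: 0
  moves:
    - {"slide": [0, 0, 0], "spin": 0}
    - {"slide": [0, 0, 0], "spin": 0}
    - {"slide": [0, 0, 0], "spin": 0}
    - {"slide": [0, 0, 0], "spin": 0}
    - {"slide": [0, 0, 0], "spin": 0}
    - {"slide": [0, 0, 0], "spin": 0}

```text
t: 10.88
eef_pos: [451.9, 258.2, 73.1]
tcp_rot: [3.142, -0.0, -3.095]
ft_force: [-1.0, 0.5, 0.6]
opening: 0.93
grip_force: 0.0
```

>>> carry_out:
  moves:
    - {"slide": [0, 0, 0], "spin": 0.2}
    - {"slide": [0, 0, 0], "spin": 0.2}
    - {"slide": [0, 0, 0], "spin": 0.2}
    - {"slide": [0, 0, 0], "spin": 0.2}
    - {"slide": [0, 0, 0], "spin": 0.2}
    - {"slide": [0, 0, 0], "spin": 0.2}
    - {"slide": [0, 0, 0], "spin": 0.2}
    - {"slide": [0, 0, 0], "spin": 0.2}
    - {"slide": [0, 0, 0], "spin": 0.2}
    - {"slide": [0, 0, 0], "spin": 0.2}
    - {"slide": [0, 0, 0], "spin": 0.2}
    - {"slide": [0, 0, 0], "spin": 0.2}

```text
t: 11.88
eef_pos: [452.0, 258.2, 73.2]
tcp_rot: [-3.142, -0.0, 1.926]
ft_force: [-0.7, -0.1, -0.1]
opening: 1.002
grip_force: 0.0
```

>>> carry_out:
  moves:
    - {"slide": [0, 0, 0], "spin": 0.2}
    - {"slide": [0, 0, 0], "spin": 0.2}
    - {"slide": [0, 0, 0], "spin": 0.2}
    - {"slide": [0, 0, 0], "spin": 0}
    - {"slide": [0, 0, 0], "spin": 0}

```text
t: 12.3
eef_pos: [451.9, 258.2, 73.2]
tcp_rot: [-3.142, -0.0, 1.62]
ft_force: [0.7, -1.1, 0.1]
opening: 0.998
grip_force: 0.0
```

>>> carry_out:
  hand: 1
  moves:
    - {"slide": [0, 0, 0], "spin": 0}
    - {"slide": [0, 0, 0], "spin": 0}
    - {"slide": [0, 0, 0], "spin": 0}
    - {"slide": [0, 0, 0], "spin": 0}
    - {"slide": [0, 0, 0], "spin": 0}
    - {"slide": [0, 0, 0], "spin": 0}
    - {"slide": [0, 0, 0], "spin": 0}
    - {"slide": [0, 0, 0], "spin": 0}

```text
t: 12.97
eef_pos: [451.9, 258.2, 73.2]
tcp_rot: [-3.142, -0.0, 1.617]
ft_force: [0.0, -0.6, 0.2]
opening: 0.569
grip_force: 30.0
```

>>> carry_out:
  moves:
    - {"slide": [0, 0, -0.02], "spin": 0}
    - {"slide": [0, 0, -0.05], "spin": 0}
    - {"slide": [0, 0, -0.08], "spin": 0}
    - {"slide": [0, 0, -0.08], "spin": 0}
    - {"slide": [0, 0, -0.08], "spin": 0}
    - {"slide": [0, 0, -0.05], "spin": 0}
    - {"slide": [0, 0, -0.01], "spin": 0}
    - {"slide": [0, 0, 0], "spin": 0}
    - {"slide": [0, 0, 0], "spin": 0}

```text
t: 13.72
eef_pos: [451.4, 257.9, 220.2]
tcp_rot: [-3.14, 0.0, 1.617]
ft_force: [0.1, 0.0, -3.3]
opening: 0.565
grip_force: 30.0
```

```bash
python3 -c "
from h import *
print(state()['ft_force'])
to(588.7,279.5,223)"
```

```text
[-0.29443582  0.53638946 -2.64421733]
pos [451.3 257.9 219.6] yaw 1.617 frac [ 0.038   0.3457 -0.0086] len 139.1
```

>>> carry_out:
  moves:
    - {"slide": [0.005, 0.03, 0], "spin": 0}
    - {"slide": [0.005, 0.05, 0], "spin": 0}
    - {"slide": [0.005, 0.05, 0], "spin": 0}
    - {"slide": [0.005, 0.05, 0], "spin": 0}
    - {"slide": [0.005, 0.05, 0], "spin": 0}
    - {"slide": [0.005, 0.05, 0], "spin": 0}
    - {"slide": [0.005, 0.04, 0], "spin": 0}
    - {"slide": [0.003, 0.025, 0], "spin": 0}
    - {"slide": [0, 0, 0], "spin": 0}
    - {"slide": [0, 0, 0], "spin": 0}

```text
t: 14.65
eef_pos: [588.7, 279.5, 219.2]
tcp_rot: [-3.139, 0.001, 1.617]
ft_force: [0.1, -0.1, -3.6]
opening: 0.564
grip_force: 30.0
```

```bash
python3 - <<'E'
from h import *
import cv2
to(588.7,279.5,207)
f=lambda im,x,y,w,h:cv2.resize(im[y:y+h,x:x+w,::-1],(400,300),interpolation=cv2.INTER_CUBIC)
cv2.imwrite("pics/q.png",np.hstack([f(C["scene"]["color"],340,80,120,90),f(C["top"]["color"],95,140,100,75)]))
E
```

```text
pos [588.3 279.6 220.3] yaw 1.6171 frac [-0.0004  0.0011  0.0331] len 13.3
```

View pics/q.png

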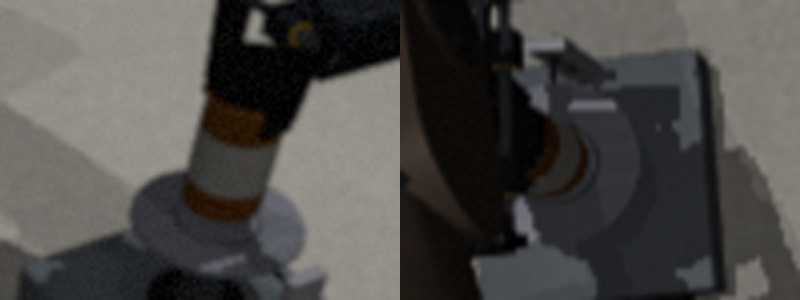

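```bash
python3 - <<'E'
from h import *
import cv2
for n,s,x0,y0 in(("scene",10/3,340,80),("top",4,95,140)):
    c=C[n];X=np.array([[588.5,279.5,147+z] for z in(0,20,70,88)]);X=np.vstack([X,[588.5,279.5,130]])
    p=cv2.projectPoints(X,cv2.Rodrigues(c["R"])[0],c["t"],c["K"],None)[0][:,0]
    print(n,((p-[x0,y0]+.5)*s-.5).round(1).tolist())
    im=cv2.resize(c["color"][y0:y0+int(300/s),x0:x0+int(400/s)],(400,300),interpolation=cv2.INTER_CUBIC).astype(int)
    m=((im.max(2)-im.min(2))>40)&(im[:,:,0]>im[:,:,2]+40)
    for r in range(90,225,12):
        q=np.flatnonzero(m[r]);
        if len(q)>20 and n=="scene":print(r,q[0],q[-1],(q[0]+q[-1])/2)
E
```

```text
scene [[222.9, 199.0], [229.3, 175.3], [245.8, 113.2], [252.1, 89.7], [217.7, 218.6]]
top [[149.8, 159.9], [140.4, 155.3], [115.4, 143.1], [105.8, 138.4], [157.5, 163.7]]
```

>>> carry_out:
  moves:
    - {"slide": [0, 0.001, 0.007], "spin": 0}
    - {"slide": [0, 0, 0.007], "spin": 0}
    - {"slide": [0, 0, 0.007], "spin": 0}
    - {"slide": [0, 0, 0.007], "spin": 0}
    - {"slide": [0, 0, 0.003], "spin": 0}
    - {"slide": [0, 0, 0.003], "spin": 0}
    - {"slide": [0, 0, 0], "spin": 0}
    - {"slide": [0, 0, 0], "spin": 0}

```text
t: 15.52
eef_pos: [589.5, 279.8, 207.6]
tcp_rot: [3.142, -0.0, 1.617]
ft_force: [-0.2, 0.1, -2.5]
opening: 0.567
grip_force: 30.0
```

>>> carry_out:
  moves:
    - {"slide": [0, 0, 0.003], "spin": 0}
    - {"slide": [0, 0, 0.003], "spin": 0}
    - {"slide": [0, 0, 0.003], "spin": 0}
    - {"slide": [0, 0, 0.003], "spin": 0}
    - {"slide": [0, 0, 0.003], "spin": 0}
    - {"slide": [0, 0, 0.003], "spin": 0}
    - {"slide": [0, 0, 0.003], "spin": 0}
    - {"slide": [0, 0, 0.003], "spin": 0}

```text
t: 16.18
eef_pos: [589.5, 279.8, 198.0]
tcp_rot: [3.142, -0.0, 1.617]
ft_force: [-0.4, 0.3, -0.9]
opening: 0.563
grip_force: 30.0
```

>>> carry_out:
  moves:
    - {"slide": [0, 0, 0], "spin": 0}
    - {"slide": [0, 0, 0], "spin": 0}

```text
t: 16.35
eef_pos: [589.5, 279.8, 198.0]
tcp_rot: [3.142, -0.0, 1.617]
ft_force: [-0.9, -0.1, -1.5]
opening: 0.566
grip_force: 30.0
```

>>> carry_out:
  moves:
    - {"slide": [0, 0, 0.003], "spin": 0}
    - {"slide": [0, 0, 0.003], "spin": 0}
    - {"slide": [0, 0, 0.003], "spin": 0}
    - {"slide": [0, 0, 0.003], "spin": 0}
    - {"slide": [0, 0, 0.003], "spin": 0}
    - {"slide": [0, 0, 0.003], "spin": 0}
    - {"slide": [0, 0, 0.002], "spin": 0}
    - {"slide": [0, 0, 0], "spin": 0}
    - {"slide": [0, 0, 0], "spin": 0}

```text
t: 17.1
eef_pos: [589.6, 279.8, 190.1]
tcp_rot: [3.141, -0.0, 1.617]
ft_force: [-1.4, -0.1, 0.3]
opening: 0.568
grip_force: 30.0
```

```bash
cat > avg.py <<'E'
from cell import *
import numpy as np
F=[];Z=[]
for i in range(50):
    read_camera("top");s=state();F.append(s["ft_force"]);Z.append(s["eef_pos"])
F=np.array(F);print(F.mean(0),F.std(0)/50**.5,np.mean(Z,0),s["t"])
E
python3 avg.py
```

```text
[ 0.00919274 -0.03270574 -0.31422164] [0.07800672 0.07000947 0.05920282] [589.53177931 279.77725385 190.02747527] 19.6
```

>>> carry_out:
  moves:
    - {"slide": [0, 0, 0.0025], "spin": 0}
    - {"slide": [0, 0, 0.0025], "spin": 0}
    - {"slide": [0, 0, 0], "spin": 0}
    - {"slide": [0, 0, 0], "spin": 0}

```text
t: 19.93
eef_pos: [589.5, 279.8, 187.9]
tcp_rot: [-3.142, -0.0, 1.617]
ft_force: [0.5, -0.5, 0.4]
opening: 0.565
grip_force: 30.0
```

```bash
python3 avg.py
```

```text
[0.48735646 0.06090742 0.06542124] [0.07304573 0.07331762 0.06060505] [589.50985959 279.77413687 188.01465576] 22.4333
```

>>> carry_out:
  hand: 0
  moves:
    - {"slide": [0, 0, 0], "spin": 0}
    - {"slide": [0, 0, 0], "spin": 0}
    - {"slide": [0, 0, 0], "spin": 0}
    - {"slide": [0, 0, 0], "spin": 0}
    - {"slide": [0, 0, 0], "spin": 0}
    - {"slide": [0, 0, 0], "spin": 0}
    - {"slide": [0, 0, 0], "spin": 0}
    - {"slide": [0, 0, 0], "spin": 0}

```text
t: 23.1
eef_pos: [589.5, 279.8, 188.0]
tcp_rot: [3.142, -0.0, 1.617]
ft_force: [-0.6, -0.7, 0.3]
opening: 0.995
grip_force: 0.0
```

>>> carry_out:
  moves:
    - {"slide": [0, 0, -0.02], "spin": 0}
    - {"slide": [0, 0, -0.04], "spin": 0}
    - {"slide": [0, 0, -0.06], "spin": 0}
    - {"slide": [0, 0, -0.06], "spin": 0}
    - {"slide": [0, 0, -0.06], "spin": 0}
    - {"slide": [0, 0, -0.06], "spin": 0}
    - {"slide": [0, 0, 0], "spin": 0}
    - {"slide": [0, 0, 0], "spin": 0}

```text
t: 23.77
eef_pos: [589.7, 279.8, 309.8]
tcp_rot: [3.139, -0.001, 1.617]
ft_force: [-0.9, 0.6, -0.8]
opening: 1.001
grip_force: 0.0
```

```bash
python3 - <<'E'
from h import *
import cv2
print(state()["t"])
cv2.imwrite("pics/e.png",cv2.resize(C["scene"]["color"][90:220,330:460,::-1],(520,520),interpolation=cv2.INTER_CUBIC))
E
```

```text
23.8667
```

View pics/e.png

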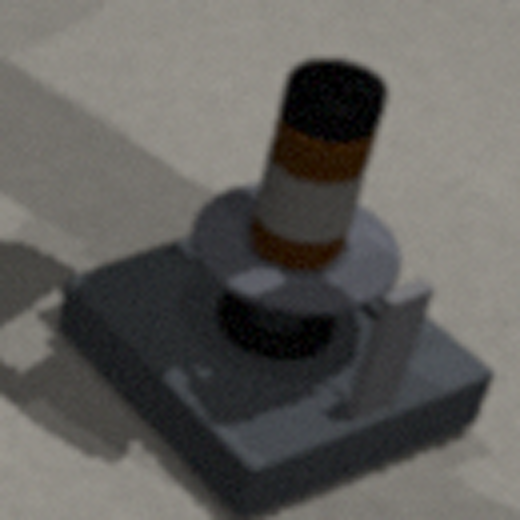

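>>> carry_out:
  moves:
    - {"slide": [0, 0, 0], "spin": 0}
    - {"slide": [0, 0, 0], "spin": 0}
    - {"slide": [0, 0, 0], "spin": 0}
    - {"slide": [0, 0, 0], "spin": 0}
    - {"slide": [0, 0, 0], "spin": 0}
    - {"slide": [0, 0, 0], "spin": 0}
    - {"slide": [0, 0, 0], "spin": 0}
    - {"slide": [0, 0, 0], "spin": 0}
    - {"slide": [0, 0, 0], "spin": 0}
    - {"slide": [0, 0, 0], "spin": 0}
    - {"slide": [0, 0, 0], "spin": 0}
    - {"slide": [0, 0, 0], "spin": 0}

```text
t: 24.87
eef_pos: [589.5, 279.8, 308.0]
tcp_rot: [3.142, -0.0, 1.617]
ft_force: [-0.2, 0.7, -0.4]
opening: 1.0
grip_force: 0.0
```

```bash
python3 -c "
from cell import *
print(job_done())"
```

```text
the job is handed in; nothing more can be done
None
```

The amber jar now stands upright and released in the middle of the balance's pan, which is sunk about 15 mm under it; the job was handed in at about 25 s of the 46 s allowed, and no verdict came back.

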